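# Lower the falling lid of a specimen case

### The arm

A 6-joint arm with a two-finger parallel gripper is mounted at the origin on the work surface. World frame = base frame: x ahead of the robot, y to its left, z up, the work surface at z = 0. Lengths are in m, angles in rad, forces in N, time in s.
With the tool pointing down it reaches from about 0.4 to 0.825 m from the base axis. Payload 7 kg.
Tool frame: the origin (TCP) lies midway between the tips of the shut fingers; the grasp point (between the pads) lies 19 mm behind it; z points along the fingers, y is the line along which they close (so a half turn about z gives the same grasp; the last joint's range is limited). The gripper opens to 88 mm and grips with 3 to 60 N. Pads are 19 mm wide; open, the fingers measure 130 mm over their backs; the gripper's body (78 mm by 193 mm) begins 47 mm behind the grasp point.
Start: joints at [1.611, 0.359, 0.012, 0, -1.224, -0.288], TCP at [0.166, 0.654, 0.227] pointing down, gripper open.
Joint ranges: [-3.07, 3.07], [-1.43, 2.12], [-1.02, 1.25], [-3.03, 1.67], [-3.05, -0], [-3.03, 3.03]. Speed limits (rad/s): [2.39, 2.39, 3.01, 3.14, 3.14, 3.14].

### API

Orientations are given as [roll, pitch, yaw] about the fixed x, y, z axes, in that order (R = Rz(yaw) Ry(pitch) Rx(roll)).
In Python, from station import telemetry, eyes, ticket, recognise, trace gives the robot as it stands. The module is installed in compiled form; this text tells all that it offers.
- The arm moves only by the tool servo_tool, never from a script. Its argument "series" is a list that holds one entry, the list of rows, each a list of 4 numbers: the shift along the tool's x, y, z in mm, then the turn about the tool's z in rad. In form: [[[x, y, z, roll], ...]]. A call has exactly 10 rows; each row shifts and turns the commanded pose from where the row before left it, along the tool's axes as they then stand; what a row does not reach is not made up. A row lasts 1/12 s, in which the tool goes at most 41.7 mm and 7.16 degrees, less where a joint would pass 70% of its speed; a pose out of reach is approached as far as the arm can. A call is refused whole if a number of a shift passes 41.7 or a number of a turn 0.125, either way. A call with a gripper value outside its range is refused whole. "claw" is the gripper's target within -1 to 1 (shut at 1, half-way at 0, fully open at -1), set as the call begins (left out, the last holds). The fingers move at their own pace and stop on an object; "grip_force" is the grip in N (left out, the last holds). Time passes only in rows, so rows that do not move let the fingers close, or fill a call up. It gives the time, the measured TCP pose, the force, the opening and the grip force at its end, in the units of the state.
- telemetry.get_state(): the state, without advancing time (a new reading comes with each control period).
- eyes.grab_frame(name): name is "side" or "top"; returns the picture (384x512x3 uint8, red, green, blue); there is no depth.
- eyes.calibration(name): a dict with "mtx" (3x3 intrinsics, pixels), "k1" (the pictures are not rectified: a ray, as slopes to the right and down, at radius r is drawn at 1 + k1 r^2 times it, then the intrinsics apply), "rvec" (rotation vector, rad) and "tvec" (3), from world to camera coordinates, as OpenCV has them. Camera axes: x right, y down, z forward; pixel columns grow to the right and rows downward; lengths in m; the calibration is good to about 2 mm. A picture is of the moment at which its call begins. calibration takes no time and is no camera call.
- ticket.job_done(): hands the job in; it is judged then, once.
Trained networks look in the newest picture that a camera, given by its name, has taken for a name from the list of things; names that differ only in an ending like _2 or _b are one class to them, and where a whole thing is asked for, a point or a joint stands for the part that bears it (a point fixed in the world has none). Each returns a list of dicts, best first, with "conf" (0 to 1); they miss things now and then, are a little off and sometimes report something else, mostly with a low value. They report only what shows in the picture. A call takes as long as a camera call. They do not tell look-alikes from the thing itself.
- recognise(camera, name): "position" ([x, y, z] in m, in world coordinates, good to about 4 mm: the middle of the surface that is visible of it).
- trace(camera, name): "mask" (384x512 bool, what is visible of it).
The state is a dict: "t": time; "q": joint angles; "qd": joint speeds; "joint_efforts": joint torques, N m; "eef_pos": TCP position; "ee_rot": TCP orientation; "force": force on the tool from outside, world axes, zero at the start; "moment": the same for the moment, N m; "width": finger opening in m; "gripper_force": force on a finger pad.
Only numpy, scipy, OpenCV 4.12 (cv2) and the standard library are available. Lean on these libraries where they do the work, as an engineer would, in place of code of your own. Each camera call takes 0.05 s, during which the arm holds its last target. There are 200 camera calls.

### The job

Close the specimen case on the sampling desk without jolting the tubes: nudge the upright lid forward from behind with a fingertip until it starts to fall, catch it from below on the back of a finger well before it reaches the case, and let it down gently until it is fully shut, without a bang. Do not pinch or grip the lid, leave everything else on the desk where it stands, and finish with the hand clear of the case.

Things in the scene. Friction and masses are not known exactly. Their poses are not given: they have to be found in the camera images.
- case: fixed white specimen case, open box 120 deep (own x) x 200 wide (own y) x 120 mm high, walls 6 mm, with a rack of capped tubes that stay below its rim. Origin: centre of its underside, on the desk. Own x points from its front (towards the robot, blue flash) to the hinge side, z up; turned up to 0.35 rad either way
- lid (a joint): lid angle, rad, about the hinge along the case's top rear edge: 0 shut, 1.57 upright, 1.8 its stop, leaning away from the robot. Lid 0.24 kg. Left alone, friction holds it between 1.42 and 1.62, where it starts; leaning farther back it sinks to the stop; tipped forward below 1.36 it falls shut by itself in about 3 s, speeding up to about 1.1 rad/s (weak damper), and bangs unless caught
- lid_hinge (a point): point on the hinge line, at its middle: 60 mm behind the case's centre (+own x), 121 mm above the desk. The axes turn with the lid
- lid_edge (a point): middle of the lid's free edge, on its underside, 150 mm from the hinge: the end of a 120 mm wide lip that overhangs the shut case's front by 30 mm, so a finger can stay under it until the lid is shut. At lid angle a it lies 150*cos(a) mm from the hinge towards the case's own -x and 150*sin(a) mm above the hinge
- lid_lip: grey strip that ends the lip, 10 mm of its length, 120 mm wide, 8 mm thick, at the lid's free edge. Origin on the hinge line, axes as for lid_under
- lid_under: white underside plate of the lid, 4 mm thick, 200 mm wide, 120 mm long plus the 120 mm wide lip; faces the robot when the lid stands open. Origin on the hinge line; own -x runs to the free edge, own z is the outer side
- lid_top: blue outer shell of the lid, on top of the underside plate and up to the grey strip (the whole lid is 9 mm thick, 8 mm at the lip); faces away from the robot when open. Origin and axes as for lid_under
- vial_a: bystander: capped clear specimen vial with a red cap, 28 mm across, 60 mm tall, standing to the right (-y side) of the case. Origin at the centre of its underside
- vial_b: bystander: capped clear specimen vial with a yellow cap, 28 mm across, 60 mm tall, standing to the left (+y side) of the case. Origin at the centre of its underside
- tape: bystander: yellow roll of tape lying flat, 72 mm across, 22 mm high. Origin at the centre of its underside
- stapler: bystander: blue and black stapler, 120 x 34 x 42 mm. Origin at the centre of its underside
- mouse: bystander: black computer mouse on a 6 mm mat, 100 x 60 x 32 mm. Origin at the centre of its underside
- sanitiser: bystander: blue round bottle with white cap, 54 mm across, 130 mm tall. Origin at the centre of its underside
- pen_cup: bystander: empty grey cup, 72 mm across, 85 mm tall. Origin at the centre of its underside
Things that resemble listed ones, but are neither listed nor needed, are in the scene too. What is shaped like the case but orange is not meant.

How it is judged:
By the outcome, as a careful person would: the job done as asked, in the order asked, and still so for the second after the job is handed in, with the robot touching nothing.
It also fails if it takes over 48 s, if anything falls off the work surface, if the arm or the gripper's body presses on something with over 40 N, if the wrist force passes 120 N, or if a joint passes its speed limit or range.

## Working session

There is one attempt and no reset: what is moved stays moved. The work goes in short steps, Python scripts to look and compute and a tool call to move; the robot and the scene stay as the last step left them, time stands still between calls to the robot, and variables do not carry over. Pictures are saved under pics/ and viewed, at most 10 in all, crops included, and the job is handed in when it is done.

Besides the shell and the picture viewer there is one more tool, called after "Request:" as name(argument=value, ...), one argument or row to a line, values as JSON. servo_tool: Moves the arm, as the interface text tells. Its arguments: {"type":"object","properties":{"series":{"type":"array"},"claw":{"type":"number"},"grip_force":{"type":"number"}},"required":["series"]}

```bash
mkdir -p pics
cat > h.py <<'E'
import numpy as np, cv2
from station import telemetry, eyes, ticket, recognise, trace
def save(im,n): cv2.imwrite('pics/'+n,cv2.cvtColor(im,cv2.COLOR_RGB2BGR))
def ray(cam,uv):
    c=eyes.calibration(cam);K=np.array(c['mtx']);d=(np.array(uv,float)-K[:2,2])/[K[0,0],K[1,1]]
    s=d.copy()
    for _ in range(20): s=d/(1+c['k1']*(s@s))
    R=cv2.Rodrigues(np.array(c['rvec'],float))[0];o=-R.T@np.array(c['tvec']).ravel()
    return o,R.T@np.append(s,1)
def onz(cam,uv,z):
    o,d=ray(cam,uv);return o+d*(z-o[2])/d[2]
def proj(cam,P):
    c=eyes.calibration(cam);K=np.array(c['mtx']);R=cv2.Rodrigues(np.array(c['rvec'],float))[0]
    p=R@np.array(P,float)+np.array(c['tvec']).ravel();s=p[:2]/p[2];s=s*(1+c['k1']*(s@s));return s*[K[0,0],K[1,1]]+K[:2,2]
E
python3 - <<'E'
from h import *
a=eyes.grab_frame('side');b=eyes.grab_frame('top');save(a,'s0.png');save(b,'t0.png')
s=telemetry.get_state();print(s['t'],s['eef_pos'],s['ee_rot'],s['width'])
for c in('side','top'):
    o,d=ray(c,(256,192));print(c,o.round(3),d.round(2))
    for n in('case','lid_hinge','lid_edge','lid_lip','lid_under','lid_top','vial_a','tape','stapler','mouse','sanitiser','pen_cup'):
        print(c,n,[(np.round(r['position'],3).tolist(),round(r['conf'],2),proj(c,r['position']).round().tolist()) for r in recognise(c,n)[:4]])
E
```

```text
0.1 [0.16550857 0.65395532 0.2257342 ] [ 3.14015122e+00 -1.64705912e-04 -2.47935003e-01] 0.08780134004505445
side [ 0.183 -0.714  0.737] [ 0.28  0.7  -0.66]
side case [([0.272, 0.148, 0.122], 0.97, [171.0, 160.0]), ([0.635, -0.011, 0.102], 0.69, [311.0, 170.0]), ([0.372, -0.221, 0.13], 0.56, [251.0, 242.0])]
side lid_hinge [([0.669, -0.009, 0.197], 0.96, [326.0, 139.0]), ([0.377, -0.181, 0.131], 0.96, [247.0, 228.0]), ([0.278, 0.195, 0.131], 0.86, [169.0, 148.0])]
side lid_edge [([0.374, -0.184, 0.126], 0.86, [246.0, 231.0]), ([0.273, 0.195, 0.13], 0.69, [167.0, 149.0]), ([0.677, -0.004, 0.2], 0.67, [328.0, 136.0]), ([0.509, -0.438, 0.084], 0.25, [357.0, 319.0])]
side lid_lip [([0.672, -0.009, 0.198], 0.58, [327.0, 138.0]), ([0.677, 0.006, 0.267], 0.49, [329.0, 112.0])]
side lid_under [([0.678, -0.001, 0.189], 0.79, [327.0, 139.0])]
side lid_top [([0.374, -0.182, 0.127], 0.78, [245.0, 230.0]), ([0.279, 0.198, 0.135], 0.67, [169.0, 146.0]), ([0.666, -0.083, 0.211], 0.47, [341.0, 149.0])]
side vial_a []
side tape [([0.451, 0.434, 0.021], 0.48, [207.0, 129.0]), ([0.674, -0.005, 0.201], 
[... 960 characters left out ...]
5, 0.127], 0.61, [318.0, 255.0]), ([0.681, 0.013, 0.273], 0.48, [262.0, 108.0]), ([0.215, 0.252, 0.134], 0.47, [173.0, 285.0])]
top lid_under [([0.682, 0.017, 0.199], 0.94, [261.0, 115.0]), ([0.626, -0.436, 0.046], 0.43, [410.0, 148.0])]
top lid_top [([0.38, -0.168, 0.13], 0.69, [325.0, 229.0]), ([0.282, 0.208, 0.136], 0.63, [189.0, 261.0])]
top vial_a [([0.652, 0.172, 0.064], 0.58, [210.0, 135.0])]
top tape [([0.444, 0.441, 0.02], 0.56, [123.0, 203.0])]
top stapler [([0.576, 0.434, 0.039], 0.98, [124.0, 160.0])]
top mouse [([0.335, -0.456, 0.042], 0.7, [417.0, 244.0])]
top sanitiser [([0.516, -0.421, 0.087], 0.78, [410.0, 183.0])]
top pen_cup [([0.623, -0.435, 0.049], 0.93, [410.0, 149.0])]
```

View pics/s0.png

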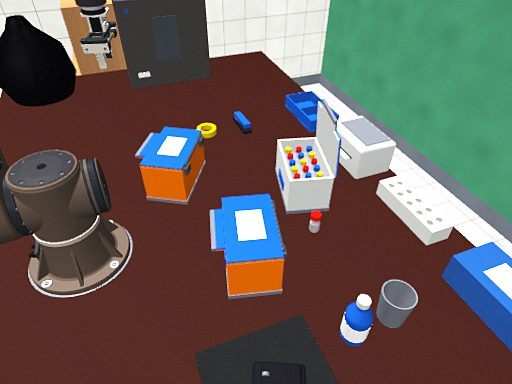

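View pics/t0.png

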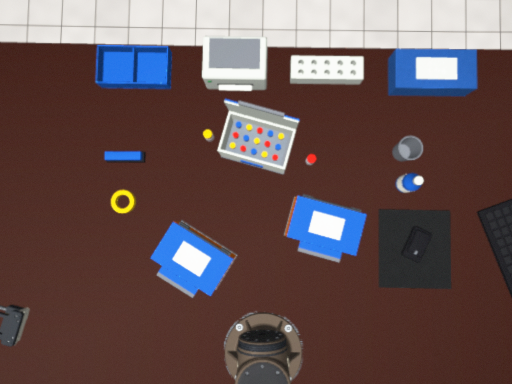

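The side view (case at 311,170) and the top view (257,137) both show three candidates. Two are orange cases, already shut, at top pixels (190,261) and (324,227). The third is the white open case with an upright lid and a tube rack at (257,137). The white one fits the description. An instrument at (235,63) stands behind it, with vials on both sides at (208,134) and (311,159). I'll confirm this in one enlarged crop.

Run:
```python
import cv2,numpy as np
t=cv2.imread('pics/t0.png')[85:185,195:325]; s=cv2.imread('pics/s0.png')[90:220,260:400]
a=cv2.resize(t,None,fx=6,fy=6,interpolation=cv2.INTER_CUBIC);cv2.imwrite('pics/t0c.png',a)
cv2.imwrite('pics/s0c.png',cv2.resize(s,None,fx=4.5,fy=4.5,interpolation=cv2.INTER_CUBIC))
```

```text
(no output)
```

View pics/t0c.png

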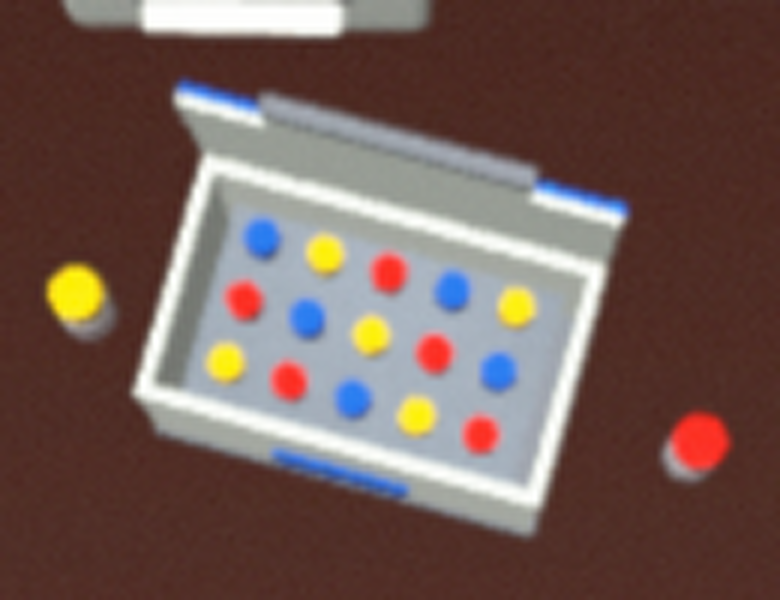

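View pics/s0c.png

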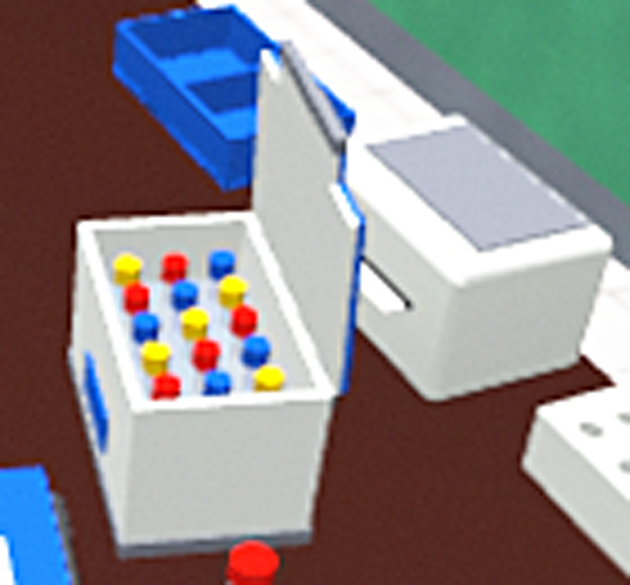

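The crop confirms the white case with its blue flash and upright lid (rim corners in the crop at 135,393; 537,508; 605,265; 207,155). The instrument stands behind its left half.

Run:
```python
from h import *
px=lambda c:(np.array(c)+.5)/6+[194.5,84.5]
P=[onz('top',px(c),.12) for c in[(135,393),(537,508),(605,265),(207,155)]]
for p in P:print(p.round(3))
c=np.mean(P,0);print('c',c)
for a,b in((0,1),(3,2)):
    d=P[a]-P[b];print(np.linalg.norm(d),np.arctan2(-d[0],d[1]))
for a,b in((0,3),(1,2)):
    d=P[b]-P[a];print(np.linalg.norm(d),np.arctan2(d[1],d[0]))
d=P[0]-P[1]+P[3]-P[2];yaw=np.arctan2(-d[0],d[1]);ex=np.array([np.cos(yaw),np.sin(yaw),0]);ey=np.array([-ex[1],ex[0],0])
h=c+.06*ex;h[2]=.121
print('yaw',yaw,'hinge',h)
for a in(1.45,1.5,1.55,1.6):
    for w in(.06,-.06):
        e=h-ex*.15*np.cos(a)+[0,0,.15*np.sin(a)]+w*ey
        print(a,w,((proj('top',e)-[194.5,84.5])*6).round(),((proj('side',e)-[259.5,89.5])*4.5).round())
for z in(.05,.1):print('instr',[onz('top',px(q),z).round(3) for q in((70,15),(140,33),(345,33),(430,15))])
```

```text
[0.597 0.141 0.12 ]
[ 0.546 -0.052  0.12 ]
[ 0.663 -0.082  0.12 ]
[0.713 0.11  0.12 ]
c [0.62991594 0.02927369 0.12      ]
0.19968432320575308 -0.262643589009021
0.198337842171 -0.2561474428532033
0.12014433267911179 -0.26710798101327005
0.12143428816945373 -0.2559378847257301
yaw -0.2594065039728828 hinge [0.68790848 0.01388327 0.121     ]
1.45 0.06 [254. 130.] [269.  42.]
1.45 -0.06 [529. 207.] [322. 143.]
1.5 0.06 [258. 113.] [281.  40.]
1.5 -0.06 [534. 190.] [336. 141.]
1.55 0.06 [263.  96.] [293.  39.]
1.55 -0.06 [539. 173.] [349. 140.]
1.6 0.06 [268.  79.] [305.  39.]
1.6 -0.06 [543. 156.] [362. 139.]
instr [array([0.803, 0.188, 0.05 ]), array([0.794, 0.152, 0.05 ]), array([0.796, 0.047, 0.05 ]), array([0.806, 0.004, 0.05 ])]
instr [array([0.787, 0.18 , 0.1  ]), array([0.779, 0.146, 0.1  ]), array([0.78 , 0.045, 0.1  ]), array([0.79 , 0.004, 0.1  ])]
```

```bash
cat >> h.py <<'E'
YAW=-0.26; H=np.array([.688,.014,.121]); EX=np.array([np.cos(YAW),np.sin(YAW),0]); EY=np.array([-EX[1],EX[0],0])
def case(p): d=np.array(p)-H; return np.array([d@EX,d@EY,p[2]])*1000
def st():
    s=telemetry.get_state(); print('t',round(s['t'],2),'case mm',case(s['eef_pos']).round(1),'rpy',np.round(s['ee_rot'],3),'F',np.round(s['force'],1),'w',round(s['width'],4),'q',np.round(s['q'],2)); return s
E
python3 - <<'E'
from h import *
s=st();yaw=s['ee_rot'][2];p=s['eef_pos'].copy()
g=H+.045*EX;g[2]=.31
n=22
step=(g-p)/n
for i in range(n):
    c,sn=np.cos(yaw),np.sin(yaw)
    x=np.array([c,sn,0]);y=np.array([sn,-c,0])
    z=-9 if i<10 else 0
    r=.12 if i<13 else 0
    print([round(1000*step@x),round(1000*step@y),z,r]);yaw-=r
print(yaw,YAW-np.pi/2)
E
```

```text
t 1.3 case mm [-669.5  484.5  226.6] rpy [-3.142 -0.    -0.248] F [-0.4  0.1 -0.2] w 0.0876 q [ 1.61  0.36  0.01  0.   -1.22 -0.29]
[32, 22, -9, 0.12]
[35, 18, -9, 0.12]
[37, 14, -9, 0.12]
[38, 10, -9, 0.12]
[39, 5, -9, 0.12]
[39, 0, -9, 0.12]
[39, -4, -9, 0.12]
[38, -9, -9, 0.12]
[37, -14, -9, 0.12]
[35, -18, -9, 0.12]
[33, -22, 0, 0.12]
[30, -26, 0, 0.12]
[26, -29, 0, 0.12]
[23, -32, 0, 0]
[23, -32, 0, 0]
[23, -32, 0, 0]
[23, -32, 0, 0]
[23, -32, 0, 0]
[23, -32, 0, 0]
[23, -32, 0, 0]
[23, -32, 0, 0]
[23, -32, 0, 0]
-1.80782870641309 -1.8307963267948966
```

Request:
servo_tool(
  series=[
    [[32,22,-9,0.12],[35,18,-9,0.12],[37,14,-9,0.12],[38,10,-9,0.12],[39,5,-9,0.12],[39,0,-9,0.12],[39,-4,-9,0.12],[38,-9,-9,0.12],[37,-14,-9,0.12],[35,-18,-9,0.12]],
  ],
  claw=1,
  grip_force=5,
)

```text
t: 2.13
eef_pos: [0.4246, 0.357, 0.3174]
ee_rot: [-3.141, 0.001, -1.453]
force: [0.3, 0.2, 0.2]
width: 0.0265
gripper_force: 0.0
```

```bash
python3 -c "
from h import *;st()"
```

```text
t 2.13 case mm [-342.7  263.7  317.4] rpy [-3.141e+00  1.000e-03 -1.453e+00] F [0.3 0.2 0.2] w 0.0265 q [ 1.05  0.11 -0.11  0.   -1.35 -0.93]
```

Request:
servo_tool(
  series=[
    [[30,-26,0,0.12],[26,-30,0,0.12],[23,-33,0,0.12],[18,-36,0,0.018],[18,-36,0,0],[18,-36,0,0],[18,-36,0,0],[18,-36,0,0],[18,-36,0,0],[18,-36,0,0]],
  ],
)

```text
t: 2.97
eef_pos: [0.7272, 0.0929, 0.3166]
ee_rot: [-3.141, 0.0, -1.826]
force: [0.7, 2.5, 0.5]
width: 0.0003
gripper_force: 0.0
```

```bash
python3 -c "
from h import *;st()"
```

```text
t 2.97 case mm [ 17.6  86.4 316.6] rpy [-3.141  0.    -1.826] F [0.7 2.5 0.5] w 0.0003 q [ 0.39  0.42  0.31 -0.   -1.46 -0.65]
```

Request:
servo_tool(
  series=[
    [[15,-12,0,0],[25,-12,0,0],[25,-8,0,0],[15,0,0,0],[6,0,5,0],[0,0,15,0],[0,0,15,0],[0,0,15,0],[0,0,10,0],[0,0,3,0]],
  ],
)

```text
t: 3.8
eef_pos: [0.7341, 0.004, 0.2514]
ee_rot: [3.139, -0.001, -1.825]
force: [-0.2, -1.5, -0.6]
width: 0.0002
gripper_force: 0.0
```

```bash
python3 -c "
from h import *;st();a=eyes.grab_frame('side');b=eyes.grab_frame('top');st()
A=cv2.resize(a[60:220,240:400],None,fx=2.5,fy=2.5);B=cv2.resize(b[70:190,195:315],(400,400));save(np.hstack([A,B]),'p1.png')
print([(case(r['position']).round(),r['conf']) for r in recognise('side','lid_edge')])"
```

```text
t 3.8 case mm [ 47.1   2.2 251.4] rpy [ 3.139e+00 -1.000e-03 -1.825e+00] F [-0.2 -1.5 -0.6] w 0.0002 q [ 0.27  0.45  0.2  -0.   -1.33 -0.52]
t 3.9 case mm [ 48.    2.2 253.1] rpy [ 3.141e+00 -1.000e-03 -1.825e+00] F [ 0.3 -0.6  0.9] w 0.0007 q [ 0.27  0.45  0.21  0.   -1.33 -0.52]
[(array([-446.,   70.,  131.]), 0.78), (array([ -9., -24., 199.]), 0.77), (array([-253., -271.,  130.]), 0.71)]
```

View pics/p1.png

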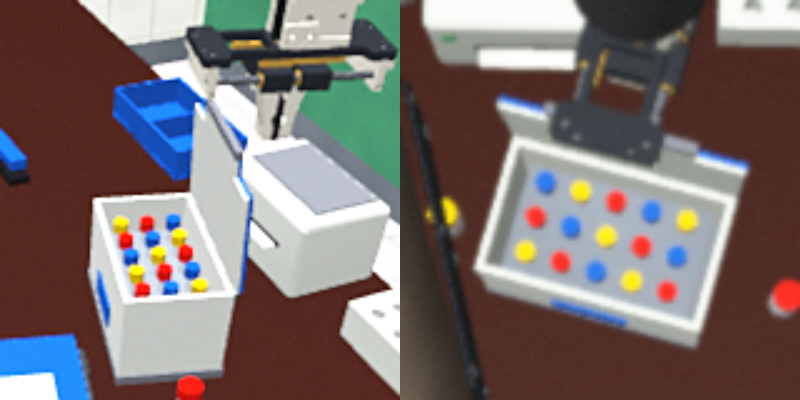

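The side view shows the shut fingertips behind the upright lid, near the lip's middle and clear of everything. Next is a gentle push to just short of the tipping point.

Request:
servo_tool(
  series=[
    [[0,6,0,0],[0,6,0,0],[0,6,0,0],[0,4,0,0],[0,3,0,0],[0,3,0,0],[0,3,0,0],[0,3,0,0],[0,2,0,0],[0,0,0,0]],
  ],
)

```text
t: 4.78
eef_pos: [0.7001, 0.0125, 0.2537]
ee_rot: [-3.142, 0.0, -1.826]
force: [-0.1, -0.6, 0.6]
width: 0.0004
gripper_force: 0.0
```

```bash
cat >> h.py <<'E'
def lidang(cam='side'):
    """fit lid angle: trace lid_under mask, best IoU against the projected plate"""
    eyes.grab_frame(cam);R=trace(cam,'lid_under');out=[]
    for r in R[:3]:
        m=r['mask'].astype(np.uint8);best=(0,0)
        for a in np.arange(0,1.75,.02):
            poly=[]
            for u,w in((0,.1),(.12,.1),(.12,.06),(.15,.06),(.15,-.06),(.12,-.06),(.12,-.1),(0,-.1)):
                poly.append(proj(cam,H-EX*u*np.cos(a)+EY*w+np.array([0,0,u*np.sin(a)])))
            t=np.zeros_like(m);cv2.fillPoly(t,[np.round(poly).astype(int)],1)
            iou=(t&m).sum()/(t|m).sum()
            if iou>best[0]:best=(iou,a)
        out.append((round(r['conf'],2),round(best[0],2),round(best[1],2)))
    print(cam,'lid',out)
E
python3 -c "
from h import *;st();lidang();lidang('top');st()"
```

```text
t 4.78 case mm [ 12.1   1.6 253.7] rpy [-3.142  0.    -1.826] F [-0.1 -0.6  0.6] w 0.0004 q [ 0.3   0.39  0.12 -0.   -1.3  -0.55]
side lid [(0.77, np.float64(0.89), np.float64(1.48)), (0.57, 0, 0)]
top lid [(0.97, np.float64(0.63), np.float64(1.46))]
t 4.98 case mm [ 12.5   1.5 253.5] rpy [ 3.141 -0.    -1.826] F [-0.3 -0.4  0.8] w 0.0004 q [ 0.29  0.39  0.12  0.   -1.3  -0.55]
```

Request:
servo_tool(
  series=[
    [[0,2,0,0],[0,2,0,0],[0,2,0,0],[0,1,0,0],[0,1,0,0],[0,1,0,0],[0,1,0,0],[0,0,0,0],[0,0,0,0],[0,0,0,0]],
  ],
)

```text
t: 5.82
eef_pos: [0.6907, 0.0149, 0.2536]
ee_rot: [3.142, -0.0, -1.826]
force: [0.1, 0.6, -0.1]
width: 0.0008
gripper_force: 0.0
```

```bash
python3 -c "
from h import *;st();lidang();lidang('top')"
```

```text
t 5.82 case mm [  2.4   1.5 253.6] rpy [ 3.142 -0.    -1.826] F [ 0.1  0.6 -0.1] w 0.0008 q [ 0.3   0.37  0.09  0.   -1.29 -0.56]
side lid [(0.57, np.float64(0.87), np.float64(1.4)), (0.45, 0, 0), (0.42, 0, 0)]
top lid [(0.68, np.float64(0.59), np.float64(1.42))]
```

Request:
servo_tool(
  series=[
    [[0,3,0,0],[0,3,0,0],[0,3,0,0],[0,3,0,0],[0,-3,-38,0],[0,8,-4,0],[0,38,0,0],[0,38,0,0],[0,10,28,0],[0,0,32,0]],
  ],
)

```text
t: 6.85
eef_pos: [0.5903, 0.0419, 0.2394]
ee_rot: [-3.135, 0.005, -1.824]
force: [0.6, 0.1, 0.2]
width: 0.0006
gripper_force: 0.0
```

```bash
python3 -c "
from h import *;st();lidang();st();a=eyes.grab_frame('side');save(cv2.resize(a[60:220,240:400],None,fx=3.5,fy=3.5),'p2.png')"
```

```text
t 6.85 case mm [-101.6    1.8  239.4] rpy [-3.135  0.005 -1.824] F [0.6 0.1 0.2] w 0.0006 q [ 0.4   0.21 -0.17  0.   -1.19 -0.65]
side lid [(0.72, np.float64(0.54), np.float64(1.2)), (0.39, 0, 0), (0.22, 0, 0)]
t 6.95 case mm [-1.038e+02  1.000e-01  2.321e+02] rpy [ 3.136e+00 -2.000e-03 -1.826e+00] F [ 0.2 -0.6 -0.5] w 0.0001 q [ 0.4   0.22 -0.17 -0.   -1.19 -0.65]
```

View pics/p2.png

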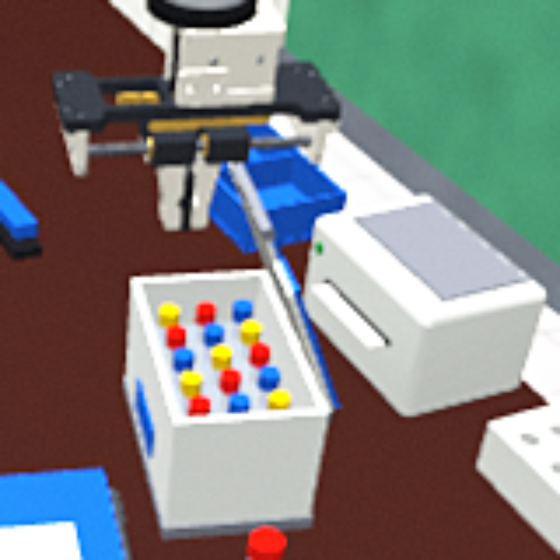

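The picture shows the lid tipped and falling, with its lip at about (240,165). The finger backs are already in front of it, tip at (185,228). I'll go a bit lower and let the lid land on the finger.

Request:
servo_tool(
  series=[
    [[0,0,6,0],[0,0,6,0],[0,0,4,0],[0,0,0,0],[0,0,0,0],[0,0,0,0],[0,0,0,0],[0,0,0,0],[0,0,0,0],[0,0,0,0]],
  ],
)

```text
t: 7.83
eef_pos: [0.591, 0.0409, 0.2197]
ee_rot: [-3.142, 0.0, -1.826]
force: [-0.8, 0.6, 0.7]
width: 0.0003
gripper_force: 0.3
```

```bash
python3 -c "
from h import *;s=st();print(s['force']@EX);lidang();lidang();s=st();print(s['force']@EX)"
```

```text
t 7.83 case mm [-100.6    1.   219.7] rpy [-3.142  0.    -1.826] F [-0.8  0.6  0.7] w 0.0003 q [ 0.4   0.23 -0.19 -0.   -1.16 -0.65]
-0.9111830218015164
side lid [(0.53, 0, 0), (0.49, 0, 0)]
side lid [(0.7, np.float64(0.66), np.float64(1.0)), (0.51, 0, 0), (0.43, np.float64(0.15), np.float64(0.96))]
t 8.03 case mm [-100.6    1.   219.7] rpy [-3.142  0.    -1.826] F [-0.3  0.3  0.7] w 0.0005 q [ 0.4   0.23 -0.19 -0.   -1.16 -0.65]
-0.3386894308667562
```

Caught: the lid rests on the finger back at about 1.0 rad. Now I lower it along the edge's arc.

Request:
servo_tool(
  series=[
    [[0,3,2,0],[0,3,2,0],[0,3,2,0],[0,3,2.5,0],[0,3,2.5,0],[0,3,2.5,0],[0,3,2.5,0],[0,2.5,2.5,0],[0,2.5,2.5,0],[0,2.5,2.5,0]],
  ],
)

```text
t: 8.87
eef_pos: [0.5632, 0.0481, 0.1958]
ee_rot: [3.142, -0.0, -1.826]
force: [-0.7, 0.9, 0.7]
width: 0.0001
gripper_force: 0.2
```

```bash
python3 -c "
from h import *;s=st();print(s['force']@EX);lidang();s=st();print(s['force']@EX);lidang('top')"
```

```text
t 8.87 case mm [-129.4    0.9  195.8] rpy [ 3.142 -0.    -1.826] F [-0.7  0.9  0.7] w 0.0001 q [ 0.43  0.2  -0.28 -0.   -1.09 -0.69]
-0.8980930766005182
side lid [(0.51, 0, 0)]
t 8.97 case mm [-129.8    0.7  195.5] rpy [ 3.141 -0.    -1.826] F [-0.5  0.7 -0.8] w 0.0003 q [ 0.43  0.2  -0.28 -0.   -1.09 -0.69]
-0.6709966122052464
top lid []
```

Request:
servo_tool(
  series=[
    [[0,2.5,2.8,0],[0,2.5,2.8,0],[0,2.4,2.9,0],[0,2.3,3,0],[0,2.2,3,0],[0,2.1,3,0],[0,2,3.1,0],[0,1.9,3.1,0],[0,1.8,3.2,0],[0,1.7,3.2,0]],
  ],
)

```text
t: 9.9
eef_pos: [0.5424, 0.0535, 0.1656]
ee_rot: [3.141, -0.0, -1.826]
force: [-1.9, 0.1, 0.2]
width: 0.0003
gripper_force: 0.8
```

```bash
python3 -c "
from h import *;s=st();print(s['force']@EX);a=eyes.grab_frame('side');save(cv2.resize(a[80:220,240:380],None,fx=4,fy=4),'p3.png');s=st();print(s['force']@EX)"
```

```text
t 9.9 case mm [-150.9    0.7  165.6] rpy [ 3.141 -0.    -1.826] F [-1.9  0.1  0.2] w 0.0003 q [ 0.46  0.2  -0.36 -0.   -1.01 -0.71]
-1.8304014238694126
t 9.95 case mm [-151.4    0.5  164.9] rpy [ 3.14  -0.    -1.826] F [-1.2  0.6 -1.2] w 0.0004 q [ 0.46  0.2  -0.36 -0.   -1.01 -0.71]
-1.3398048695655065
```

View pics/p3.png

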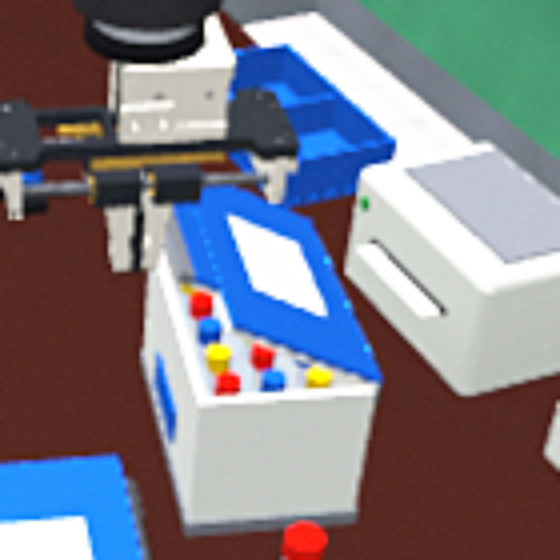

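The side view shows the lid at about 0.5 rad, lip resting on the finger back at (165,215), with the tubes untouched. I keep lowering, retreating slightly less so contact pressure builds.

Request:
servo_tool(
  series=[
    [[0,1.1,2,0],[0,1.1,2,0],[0,1,2,0],[0,1,2,0],[0,0.9,2,0],[0,0.9,2.1,0],[0,0.8,2.1,0],[0,0.8,2.1,0],[0,0.7,2.1,0],[0,0.7,2.1,0]],
  ],
)

```text
t: 10.78
eef_pos: [0.5336, 0.0557, 0.1451]
ee_rot: [3.141, -0.0, -1.826]
force: [-3.2, 0.1, 1.7]
width: 0.0007
gripper_force: 2.1
```

```bash
cat >> h.py <<'E'
def topang(cam='side'):
    "lid angle from the blue/white top plate seen from outside: IoU of the lid_top mask"
    eyes.grab_frame(cam)
    for r in trace(cam,'lid_top'):
        m=r['mask'].astype(np.uint8);best=(0,0)
        for a in np.arange(-.1,1,.02):
            poly=[]
            for u,w in((0,.1),(.12,.1),(.12,.06),(.14,.06),(.14,-.06),(.12,-.06),(.12,-.1),(0,-.1)):
                poly.append(proj(cam,H+EX*(.009*np.sin(a)-u*np.cos(a))+EY*w+np.array([0,0,u*np.sin(a)+.009*np.cos(a)])))
            t=np.zeros_like(m);cv2.fillPoly(t,[np.round(poly).astype(int)],1)
            iou=(t&m).sum()/(t|m).sum()
            if iou>best[0]:best=(iou,a)
        if best[0]>.3:print(cam,'top',round(r['conf'],2),round(best[0],2),round(best[1],2))
E
python3 -c "
from h import *;s=st();print(s['force']@EX);topang();s=st();print(s['force']@EX)"
```

```text
t 10.78 case mm [-159.9    0.6  145.1] rpy [ 3.141 -0.    -1.826] F [-3.2  0.1  1.7] w 0.0007 q [ 0.47  0.2  -0.41 -0.   -0.96 -0.72]
-3.0669416810192476
side top 0.97 0.82 0.32
t 10.88 case mm [-160.     0.6  144.9] rpy [ 3.141 -0.    -1.826] F [-4.1  0.4  0.1] w 0.0004 q [ 0.47  0.2  -0.41 -0.   -0.96 -0.72]
-4.055118091683482
```

Request:
servo_tool(
  series=[
    [[0,0.7,2,0],[0,0.6,2,0],[0,0.6,2,0],[0,0.5,2,0],[0,0.5,2,0],[0,0.4,1.8,0],[0,0.4,1.8,0],[0,0.4,1.8,0],[0,0.3,1.8,0],[0,0.3,1.8,0]],
  ],
  grip_force=20,
)

```text
t: 11.72
eef_pos: [0.5282, 0.057, 0.1259]
ee_rot: [3.139, -0.0, -1.826]
force: [-8.4, 2.6, 1.8]
width: 0.0003
gripper_force: 4.3
```

```bash
python3 -c "
from h import *;s=st();print(s['force']@EX);topang();s=st();print(s['force']@EX)"
```

```text
t 11.72 case mm [-165.5    0.5  125.9] rpy [ 3.139 -0.    -1.826] F [-8.4  2.6  1.8] w 0.0003 q [ 0.48  0.22 -0.44 -0.   -0.92 -0.73]
-8.79228808463034
side top 0.64 0.8 0.16
t 11.82 case mm [-165.5    0.5  125.7] rpy [ 3.139e+00 -1.000e-03 -1.826e+00] F [-6.7  2.9  0.2] w 0.0005 q [ 0.48  0.22 -0.44 -0.   -0.92 -0.73]
-7.258652973179771
```

Request:
servo_tool(
  series=[
    [[0,0.2,1.2,0],[0,0.2,1.2,0],[0,0.2,1.2,0],[0,0.2,1.2,0],[0,0.1,1.2,0],[0,0.1,1.2,0],[0,0.1,1.2,0],[0,0.1,1.2,0],[0,0.1,1.2,0],[0,0.1,1.2,0]],
  ],
)

```text
t: 12.65
eef_pos: [0.5258, 0.0575, 0.1135]
ee_rot: [3.138, -0.001, -1.826]
force: [-11.7, 5.1, 0.8]
width: 0.0004
gripper_force: 6.3
```

```bash
python3 -c "
from h import *;s=st();print(s['force']@EX);topang();s=st();print(s['force']@EX)"
```

```text
t 12.65 case mm [-167.9    0.4  113.5] rpy [ 3.138e+00 -1.000e-03 -1.826e+00] F [-11.7   5.1   0.8] w 0.0004 q [ 0.48  0.23 -0.46 -0.   -0.89 -0.73]
-12.666907099312288
side top 0.8 0.8 0.08
t 12.75 case mm [-167.9    0.4  113.4] rpy [ 3.138e+00 -1.000e-03 -1.826e+00] F [-11.8   4.8   0.7] w 0.0006 q [ 0.48  0.23 -0.46 -0.   -0.89 -0.73]
-12.61360083426311
```

Request:
servo_tool(
  series=[
    [[0,0.1,1,0],[0,0.1,1,0],[0,0.1,1,0],[0,0.1,1,0],[0,0.1,1,0],[0,0,1,0],[0,0,1,0],[0,0,1,0],[0,0,1,0],[0,0,1,0]],
  ],
)

```text
t: 13.58
eef_pos: [0.5245, 0.0578, 0.1031]
ee_rot: [3.136, -0.001, -1.827]
force: [-13.4, 8.1, 0.4]
width: 0.0002
gripper_force: 7.6
```

```bash
python3 -c "
from h import *;s=st();print(s['force']@EX);topang();s=st();print(s['force']@EX)"
```

```text
t 13.58 case mm [-169.2    0.3  103.1] rpy [ 3.136e+00 -1.000e-03 -1.827e+00] F [-13.4   8.1   0.4] w 0.0002 q [ 0.48  0.24 -0.47 -0.   -0.87 -0.73]
-15.073213929889413
side top 0.61 0.83 0.02
t 13.68 case mm [-169.2    0.3  103. ] rpy [ 3.136e+00 -1.000e-03 -1.827e+00] F [-14.2   7.6  -0.6] w 0.0005 q [ 0.48  0.24 -0.47 -0.   -0.87 -0.73]
-15.675852223936962
```

Request:
servo_tool(
  series=[
    [[0,0,1,0],[0,0.1,1,0],[0,0,1,0],[0,0.1,1,0],[0,0,1,0],[0,0,0.8,0],[0,0,0.8,0],[0,0,0.8,0],[0,0,0.8,0],[0,0,0.8,0]],
  ],
)

```text
t: 14.52
eef_pos: [0.5242, 0.0579, 0.0951]
ee_rot: [3.136, -0.001, -1.826]
force: [-23.3, 10.1, 18.9]
width: 0.0005
gripper_force: 13.8
```

```bash
python3 -c "
from h import *;s=st();print(s['force']@EX);topang();s=st();print(s['force']@EX);a=eyes.grab_frame('side');save(cv2.resize(a[100:220,240:360],None,fx=5,fy=5),'p4.png')"
```

```text
t 14.52 case mm [-169.6    0.3   95.1] rpy [ 3.136e+00 -1.000e-03 -1.826e+00] F [-23.3  10.1  18.9] w 0.0005 q [ 0.48  0.25 -0.48 -0.   -0.85 -0.73]
-25.15195740755334
side top 0.92 0.81 -0.04
t 14.62 case mm [-169.6    0.3   95.2] rpy [ 3.137e+00 -1.000e-03 -1.826e+00] F [-20.9   9.7  12.9] w 0.0005 q [ 0.48  0.25 -0.48 -0.   -0.85 -0.73]
-22.6479107599625
```

View pics/p4.png

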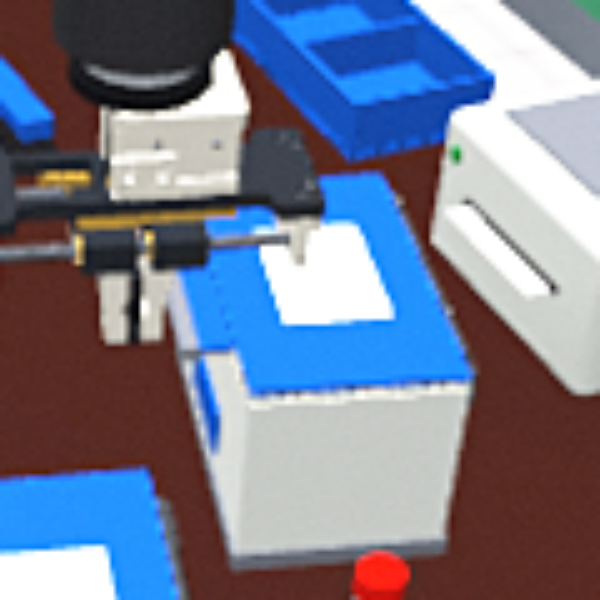

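The lid is shut flush on the rim. The upward reaction on the tool (about 13 N) also shows it has bottomed out. I'll back off and clear the case.

Request:
servo_tool(
  series=[
    [[0,1,-0.5,0],[0,2,-0.5,0],[0,4,0,0],[0,8,0,0],[0,10,0,0],[0,10,-10,0],[0,5,-20,0],[0,5,-30,0],[0,5,-30,0],[0,0,-20,0]],
  ],
)

```text
t: 15.5
eef_pos: [0.4787, 0.0704, 0.2094]
ee_rot: [-3.139, 0.002, -1.825]
force: [0.9, 0.5, -0.5]
width: 0.0005
gripper_force: 0.0
```

Request:
servo_tool(
  series=[
    [[0,10,-20,0],[0,15,-20,0],[0,15,0,0],[0,15,0,0],[0,5,0,0],[0,0,0,0],[0,0,0,0],[0,0,0,0],[0,0,0,0],[0,0,0,0]],
  ],
)

```text
t: 16.33
eef_pos: [0.4214, 0.085, 0.2461]
ee_rot: [3.141, -0.001, -1.826]
force: [-0.2, 0.4, -0.1]
width: 0.0007
gripper_force: 0.0
```

```bash
python3 -c "
from h import *;st();topang();topang('top');a=eyes.grab_frame('side');b=eyes.grab_frame('top');save(np.hstack([cv2.resize(a[60:260,180:400],(400,364)),cv2.resize(b[80:260,160:358],(400,364))]),'p5.png')"
```

```text
t 16.33 case mm [-2.759e+02  1.000e-01  2.461e+02] rpy [ 3.141e+00 -1.000e-03 -1.826e+00] F [-0.2  0.4 -0.1] w 0.0007 q [ 0.66 -0.07 -0.46  0.   -1.19 -0.92]
side top 0.77 0.95 -0.06
top top 0.65 0.97 -0.1
```

View pics/p5.png

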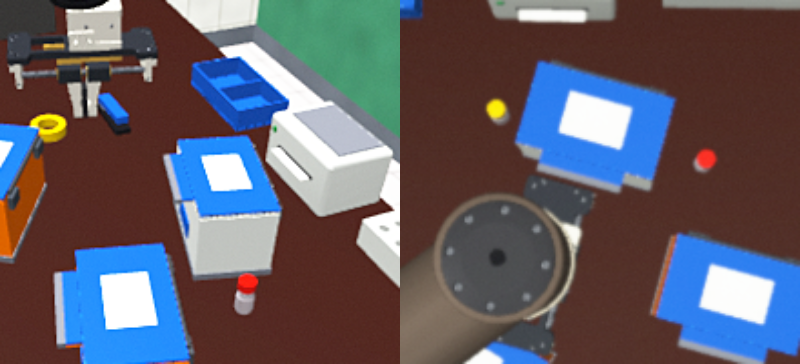

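The lid is fully shut (side view, about 228,175). The hand is clear and both vials stand where they were.

```bash
python3 -c "
from h import *;print(ticket.job_done())"
```

```text
the job is handed in; nothing more can be done
None
```

The lid was nudged over from behind, caught on the finger's back at about 1.0 rad and eased down until fully shut; since the tool could only point down, the finger held the lid by its free edge. The hand is clear of the case, nothing else looked moved, and the job was handed in at about 16.5 s with no verdict returned.

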